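Balance the knife bar and clip its hanging point

ROBOT

A 6-joint arm with a two-finger parallel gripper is mounted at the origin on the work surface; the furniture and walls round the work are solid. World frame = base frame: x ahead of the robot, y to its left, z up, the work surface at z = 0. Lengths are in m, angles in rad, forces in N, time in s.
With the tool pointing down it reaches from about 0.35 to 0.85 m from the base axis. Payload 8.1 kg.
Tool frame: the origin (TCP) lies midway between the tips of the shut fingers; the grasp point (between the pads) lies 19 mm behind it; z points along the fingers, y is the line along which they close (so a half turn about z gives the same grasp; the last joint's range is limited). The gripper opens to 93 mm and grips with 3 to 60 N. Pads are 15 mm wide; open, the fingers measure 128 mm over their backs; the gripper's body (75 mm by 188 mm) begins 65 mm behind the grasp point.
Start: joints at [1.035, 0.13, 1.488, -0, 1.523, -0.085], TCP at [0.261, 0.54, 0.219] pointing down, gripper open.
Joint ranges: [-2.96, 2.96], [-0.89, 2.26], [0.02, 2.5], [-1.34, 4.48], [0, 2.73], [-2.66, 2.66]. Speed limits (rad/s): [2.39, 2.39, 2.79, 3.14, 3.14, 3.14].

INTERFACE

Orientations are given as [roll, pitch, yaw] about the fixed x, y, z axes, in that order (R = Rz(yaw) Ry(pitch) Rx(roll)).
In Python, from cell import * gives the robot as it stands. The module is installed in compiled form; this text tells all that it offers.
- The arm moves only by the tool servo_tool, never from a script. Its arguments are lists of equal length, an entry for each row: "gripper": the finger opening in m, from 0 to 0.093; "xyz": the shift along the tool's x, y, z in m, a list of three; "rotation": the turn, a rotation vector about the tool's x, y, z in degrees, a list of three. A call has 1 to 8 rows; each row shifts and turns the commanded pose from where the row before left it, along the tool's axes as they then stand; what a row does not reach is not made up. A row lasts 1/12 s, in which the tool goes at most 41.7 mm and 7.16 degrees, less where a joint would pass 70% of its speed; a pose out of reach is approached as far as the arm can. A call is refused whole if a number of a shift passes 0.0417 or a number of a turn 7.16, either way. A call with a gripper value outside its range is refused whole. The fingers move at their own pace and stop on an object; "force" is the grip in N (left out, the last holds). Time passes only in rows, so rows that do not move let the fingers close. It gives the time, the measured TCP pose, the force, the opening and the grip force at its end, in the units of the state.
- get_obs(): the state, without advancing time (a new reading comes with each control period).
- get_image(name): name is "side" or "top"; returns a dict with "img" (400x640x3 uint8, red, green, blue), "fovy" (degrees; the focal length in pixels is half the picture's height over the tangent of half this angle, whatever the lens; pixels are square), "cx", "cy" (the principal point, pixels), "k1" (the pictures are not rectified: a ray, as slopes to the right and down, at radius r is drawn at 1 + k1 r^2 times it, then the intrinsics apply), "camera_from_world" (4x4, takes a point from world to camera coordinates). Camera axes: x right, y down, z forward; pixel columns grow to the right and rows downward; lengths in m; the calibration is good to about 2 mm. A picture is of the moment at which its call begins. There is no depth.
- close_job(): hands the job in; it is judged then, once.
Trained networks look in a picture, given as the dict that the camera call returned (one of the last four; its "shot" number tells which), for a name from the list of things; names that differ only in an ending like _2 or _b are one class to them, and where a whole thing is asked for, a point or a joint stands for the part that bears it (a point fixed in the world has none). Each returns a list of dicts, best first, with "confidence" (0 to 1); they miss things now and then, are a little off and sometimes report something else, mostly with a low value. They report only what shows in the picture. A call takes as long as a camera call. They do not tell look-alikes from the thing itself.
- recognise(query, picture): "location" ([column, row] in pixels, amid what is visible of it).
- landmark_of(query, picture): "location" ([column, row] in pixels: a listed point, or the origin of a listed thing).
The state is a dict: "time_s": time; "joint_positions": joint angles; "dq": joint speeds; "effort": joint torques, N m; "eef_pos": TCP position; "tcp_rot": TCP orientation; "force": force on the tool from outside, world axes, zero at the start; "torque": the same for the moment, N m; "gripper_width": finger opening in m; "grasp_force": force on a finger pad.
Only numpy, scipy, OpenCV 4.12 (cv2) and the standard library are available. Lean on these libraries where they do the work, as an engineer would, in place of code of your own. Each camera call takes 0.05 s, during which the arm holds its last target. There are 200 camera calls.

TASK

The dark wooden knife bar has magnets hidden off its middle, and it is to hang level from a single clip. Gently slide the bar lengthwise along the stand, without lifting it off, until it balances level on the stand's steel edge by itself with nothing touching it; only then set the orange saddle clip squarely over the bar, fully down and right above the steel edge, and let go so that the bar stays balanced with the clip on it. Push and press only lightly, and leave the spice jar, garlic and tomato alone.

Things in the scene. Friction and masses are not known exactly. Their poses are not given: they have to be found in the camera images.
- stand: balance stand, pale wood with a steel blade across its middle, fixed; base 64 x 230 x 12 mm. Origin: centre of its underside, on the table; y runs along the bar (to the left at yaw 0), x across it. At y = +85 and -85 mm a fork, 16 mm long in y: floor 53 mm above the table (stops the bar's tilt at about 0.08 rad); two 7 mm cheeks, 41 mm apart, 76 mm high, keep the bar straight
- knife_edge (a point): centre of the steel blade's flat top, 60 mm above the table; axes as the stand's. The top is 12 mm wide in y, 50 mm in x. The bar balances when its centre of mass lies over these 12 mm: it then tips up and stays level by itself (tilt under 0.025 rad); moved too far it tips to the other side
- bar: dark wooden knife bar, steel strip on its front, 36 (x) x 300 (y) x 22 (z) mm, loose, 0.4 kg, lying across the steel edge between the cheeks. Origin: centre of its underside; y along it, z up. Its centre of mass is unknown, 20 to 45 mm from the middle toward the +y (left) end: it starts with that end down on its fork and must go some 10 to 55 mm toward -y. Friction resists a push with 1 to 5 N
- bar_left_end (a point): centre of the bar's +y end face (36 wide, 22 mm high), where it can be pushed; 11 mm above the underside, 150 mm from the middle. While a finger touches the bar, friction hides the balance: back off, and wait about a second for its rocking to die away, to see it
- bar_right_end (a point): centre of the bar's -y end face, likewise
- clip: orange saddle clip, 25 g, standing loose on the table to the right. Origin: centre of its underside, level with the skirts' lower ends; z up. Top plate 50 (x) x 30 (y) x 5 mm; upright grip tab on it, 12 (x) x 24 (y) mm, from 18 to 54 mm above the origin, to be gripped across x. Same either way round (half turn)
- clip_seat (a point): centre of the underside of the clip's top plate, 14 mm above the clip's origin; comes to lie on the bar's top face, 22 mm above the bar's origin. Two skirts 4 mm thick hang from the plate, 40 mm apart inside at the top, 42 mm at the bottom, to straddle the 36 mm wide bar
- spice_jar: spice jar with a red cap, 45 mm wide, 106 mm tall, a bystander; origin at its underside
- garlic: garlic bulb, 56 mm, a bystander; origin at its underside
- tomato: tomato, 77 mm wide, 72 mm tall, a bystander; origin at its underside
Not all that is in view belongs to the job. What is meant by the stand is not purple, and is the larger of those in its own colour.

How it is judged:
By the outcome, as a careful person would: the job done as asked, in the order asked, and still so for the second after the job is handed in, with the robot touching nothing.
It also fails if it takes over 72 s, if anything falls off the work surface, if the arm or the gripper's body presses on something with over 40 N, if the wrist force passes 120 N, or if a joint passes its speed limit or range.

## Working session

There is one attempt and no reset: what is moved stays moved. The work goes in short steps, Python scripts to look and compute and a tool call to move; the robot and the scene stay as the last step left them, time stands still between calls to the robot, and variables do not carry over. Pictures are saved under pics/ and viewed, at most 10 in all, crops included, and the job is handed in when it is done.

Besides the shell and the picture viewer there is one more tool, called after "Emit:" as name(argument=value, ...) on one line, values as JSON. servo_tool: Moves the arm, as the interface text tells. Its arguments: {"type":"object","properties":{"gripper":{"type":"array","items":{"type":"number"}},"xyz":{"type":"array","items":{"type":"array","items":{"type":"number"}}},"rotation":{"type":"array","items":{"type":"array","items":{"type":"number"}}},"force":{"type":"number"}},"required":["gripper","xyz","rotation"]}

```bash
mkdir -p pics
cat > h.py <<'E'
from cell import *
import numpy as np, cv2
def K(p):
    f=200/np.tan(np.radians(p["fovy"])/2); return f
def ray(p,uv):
    f=K(p); d=np.array([(uv[0]-p["cx"])/f,(uv[1]-p["cy"])/f]); s=d.copy()
    for _ in range(30): s=d/(1+p["k1"]*(s@s))
    T=np.array(p["camera_from_world"]); R=T[:3,:3]; o=-R.T@T[:3,3]
    v=R.T@np.array([s[0],s[1],1]); return o,v
def atz(p,uv,z):
    o,v=ray(p,uv); return o+v*(z-o[2])/v[2]
def tri(p1,u1,p2,u2):
    o1,v1=ray(p1,u1);o2,v2=ray(p2,u2);v1/=np.linalg.norm(v1);v2/=np.linalg.norm(v2)
    A=np.c_[v1,-v2];t=np.linalg.lstsq(A,o2-o1,rcond=None)[0]
    a,b=o1+v1*t[0],o2+v2*t[1];return (a+b)/2,np.linalg.norm(a-b)
def proj(p,X):
    T=np.array(p["camera_from_world"]);c=T[:3,:3]@X+T[:3,3];s=c[:2]/c[2];s=s*(1+p["k1"]*(s@s));return s*K(p)+[p["cx"],p["cy"]]
def save(p,n,box=None,k=1):
    im=p["img"][:,:,::-1]
    if box: im=im[box[1]:box[3],box[0]:box[2]]
    cv2.imwrite("pics/"+n+".png",cv2.resize(im,None,fx=k,fy=k,interpolation=cv2.INTER_CUBIC))
E
python3 - <<'E'
from h import *
np.set_printoptions(precision=3,suppress=True)
t=get_image("top");s=get_image("side")
cv2.imwrite("pics/t0.png",t["img"][:,:,::-1]);cv2.imwrite("pics/s0.png",s["img"][:,:,::-1])
for q in ["stand","knife_edge","bar","bar_left_end","bar_right_end","clip","clip_seat","spice_jar","garlic","tomato"]:
    for n,p in (("top",t),("side",s)):
        print(q,n,[(np.round(d["location"]).tolist(),round(d["confidence"],2)) for d in landmark_of(q,p)])
print(get_obs())
for p in(t,s):
  o,v=ray(p,(320,200));print(o,v)
E
```

```text
stand top [([286.0, 222.0], 0.97), ([452.0, 261.0], 0.89), ([315.0, 168.0], 0.77), ([368.0, 159.0], 0.29)]
stand side [([342.0, 211.0], 0.9), ([304.0, 196.0], 0.8), ([248.0, 305.0], 0.55)]
knife_edge top [([283.0, 218.0], 0.83), ([312.0, 165.0], 0.81), ([460.0, 263.0], 0.56)]
knife_edge side [([345.0, 198.0], 0.9), ([302.0, 186.0], 0.54)]
bar top [([317.0, 164.0], 0.87), ([405.0, 212.0], 0.55), ([315.0, 168.0], 0.16)]
bar side [([344.0, 196.0], 0.57)]
bar_left_end top [([264.0, 170.0], 0.9)]
bar_left_end side [([342.0, 172.0], 0.75)]
bar_right_end top [([368.0, 158.0], 0.94)]
bar_right_end side [([353.0, 219.0], 0.91)]
clip top [([437.0, 185.0], 0.46)]
clip side [([330.0, 289.0], 0.45)]
clip_seat top [([436.0, 184.0], 0.57)]
clip_seat side [([344.0, 198.0], 0.6), ([326.0, 288.0], 0.51)]
spice_jar top [([366.0, 158.0], 0.2)]
spice_jar side [([300.0, 268.0], 0.69), ([356.0, 162.0], 0.42)]
garlic top [([210.0, 148.0], 0.71), ([262.0, 167.0], 0.49)]
garlic side [([354.0, 161.0], 0.6)]
tomato top [([223.0, 211.0], 0.61)]
tomato side [([308.0, 169.0], 0.48)]
{'time_s': 1.1, 'joint_positions': array([ 1.035,  0.13 ,  1.488, -0.   ,  1.523, -0.085]), 'dq': array([ 0.001, -0.001, -0.001, -0.001, -0.001,  0.001]), 'effort': array([ -0.   , -55.978, -49.206,   0.077,   0.022,   0.   ]), 'eef_pos': array([0.261, 0.54 , 0.219]), 'tcp_rot': array([3.142, 0.   , 2.691]), 'force': array([-0.171, -0.046, -0.769]), 'torque': array([-0.008, -0.006,  0.028]), 'grasp_force': 0.0, 'gripper_width': 0.09303627291093254}
[ 0.293 -0.003  1.165] [ 0.078  0.019 -0.997]
[ 0.429 -1.049  0.872] [-0.024  0.796 -0.605]
```

View pics/t0.png

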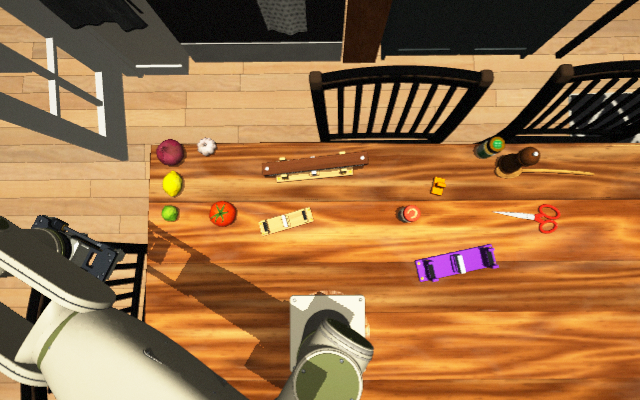

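View pics/s0.png

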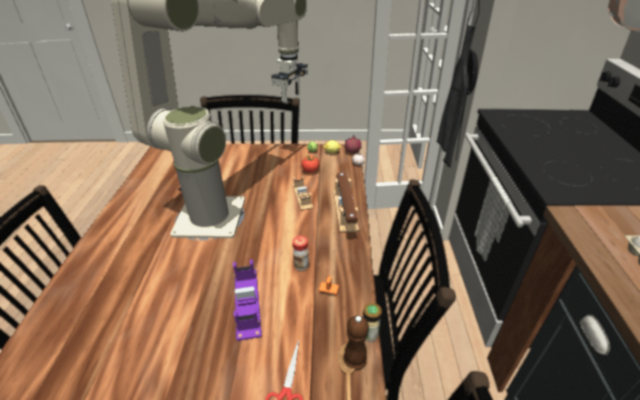

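Three stands: the small pale one at (286,222), the purple one at (457,262), and the large pale one at (315,168). The last is neither purple nor the smaller pale one, and it carries the bar, so it is the one meant. I'll confirm it in a crop and compute positions.

Run:
```python
from h import *
np.set_printoptions(precision=4,suppress=True)
t=get_image("top");s=get_image("side")
a=cv2.resize(t["img"][120:250,190:460,::-1],None,fx=2.9,fy=2.9,interpolation=cv2.INTER_CUBIC)
cv2.imwrite("pics/c1.png",a)
def L(q,p,near):
    return min((np.array(d["location"]) for d in landmark_of(q,p)),key=lambda u:np.hypot(*(u-near)),default=None)
for q,a,b,z in [("stand",(315,168),(342,211),0),("knife_edge",(312,165),(345,198),.06),("bar",(317,164),(344,196),.06),("bar_left_end",(264,170),(342,172),.06),("bar_right_end",(368,158),(353,219),.08),("clip",(437,185),(330,289),0),("clip_seat",(437,185),(326,288),.014)]:
    u,v=L(q,t,a),L(q,s,b)
    if u is None or v is None: print(q,u,v);continue
    print(q,u,v,*tri(t,u,s,v),"top@z",atz(t,u,z)[:2],"side@z",atz(s,v,z)[:2])
```

```text
stand [313.2 167.3] [345.6 209.9] [0.4855 0.0393 0.0007] 0.004465994954324537 top@z [0.4834 0.0392] side@z [0.4878 0.0408]
knife_edge [314.1 165.1] [344.9 195.1] [0.4807 0.0343 0.0704] 0.005123675435980516 top@z [0.4799 0.0344] side@z [0.484  0.0491]
bar [315.  164.8] [347.5 201.9] [0.4886 0.0328 0.0414] 0.009179708237594102 top@z [0.4808 0.0318] side@z [0.4917 0.0098]
bar_left_end [262.9 166.7] [341.6 172.4] [0.4751 0.179  0.0701] 0.0006314479818869246 top@z [0.4764 0.1807] side@z [0.476  0.1947]
bar_right_end [364.6 158. ] [353.1 218.8] [ 0.4999 -0.1076  0.0818] 0.009253224015060959 top@z [ 0.4955 -0.108 ] side@z [ 0.5047 -0.1042]
clip [440.2 185.6] [326.8 291. ] [ 0.4234 -0.3376  0.0107] 0.0012489955486616514 top@z [ 0.4252 -0.3407] side@z [ 0.4227 -0.3289]
clip_seat [437.6 186.5] [325.1 286.6] [ 0.4192 -0.3278  0.018 ] 0.0026615733998130095 top@z [ 0.421  -0.3288] side@z [ 0.4178 -0.3247]
```

View pics/c1.png

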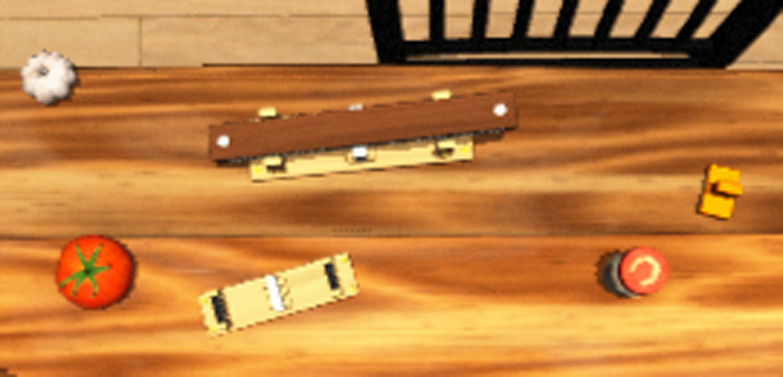

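The crop confirms it. The pale stand under the bar at full-picture (315,168) is clearly longer than the pale one at (286,222). I'll refine the bar and stand pose by fitting the bar's silhouette.

```bash
cat >> h.py <<'E'
from scipy.optimize import minimize
from scipy.spatial.transform import Rotation as Rr
EDGE=np.array([.481,.036,.06])
def corners(s,tilt,yaw,x,y):
    # bar: s shift along stand y, tilt>0 = left end down; pivot on edge
    R=Rr.from_euler('z',yaw)*Rr.from_euler('x',-tilt)
    pts=np.array([[a,b,c] for a in(-.018,.018) for b in(-.15,.15) for c in(0,.022)])+[0,s,0]
    return R.apply(pts)+[x,y,.06+.006*abs(np.sin(tilt))]
def mask(p,c,box):
    h=cv2.cvtColor(p["img"],cv2.COLOR_RGB2HSV).astype(int);r=p["img"].astype(int)
    return r
def hull(p,C,k=8):
    q=np.array([proj(p,c) for c in C]);m=np.zeros((400*k,640*k),np.uint8)
    cv2.fillConvexPoly(m,cv2.convexHull((((q+.5)*k)).astype(np.int32)),255)
    return cv2.resize(m,(640,400),interpolation=cv2.INTER_AREA)/255.
E
python3 - <<'E'
from h import *
t=get_image("top");s=get_image("side")
save(t,"x",(250,140,380,190),6)
a=cv2.resize(t["img"][140:190,250,::-1] if 0 else t["img"][140:190,250:380,::-1],None,fx=6,fy=6,interpolation=cv2.INTER_NEAREST)
b=cv2.resize(s["img"][160:245,290:400,::-1],None,fx=3.4,fy=3.4,interpolation=cv2.INTER_NEAREST)
c=np.zeros((600,780,3),np.uint8);c[:300]=a;c[305:305+b.shape[0],:b.shape[1]]=b
d=cv2.resize(s["img"][265:310,300:360,::-1],None,fx=6,fy=6,interpolation=cv2.INTER_NEAREST);c[305:575,400:760]=d
cv2.imwrite("pics/c2.png",c)
for p,uv in((t,[(300,165),(340,160),(300,168),(340,165),(330,185),(280,185)]),(s,[(346,190),(349,210),(345,180),(340,215),(330,200),(365,200)])):
  for u,v in uv: print(u,v,p["img"][v,u])
E
```

```text
300 165 [157  86  43]
340 160 [153  81  37]
300 168 [136  74  36]
340 165 [141  75  37]
330 185 [227 152  74]
280 185 [226 160  81]
346 190 [130  86  62]
349 210 [122  81  60]
345 180 [131  87  63]
340 215 [184 152 113]
330 200 [176 131  93]
365 200 [137 100  76]
```

View pics/c2.png

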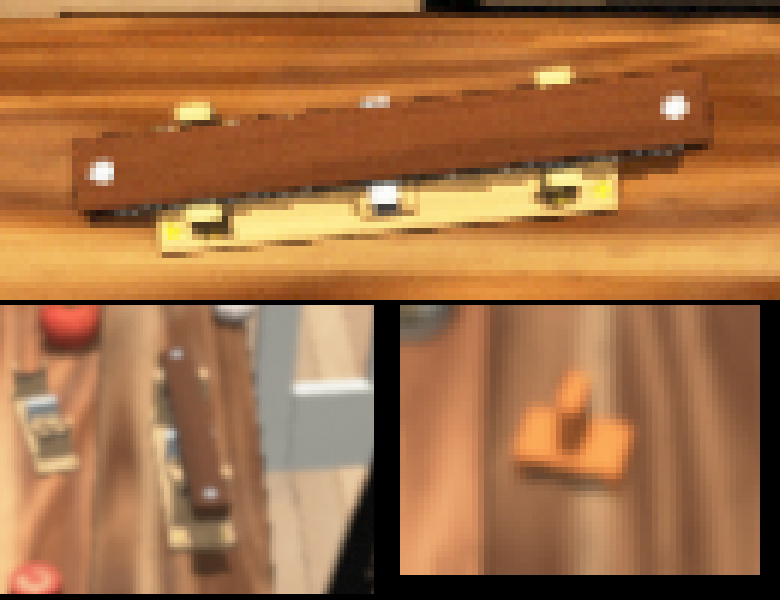

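The bar's two end screws are white and sharp in both views: top about (267,169) and (362.5,158), side about (342,174) and (351.5,215). They give the bar's position and tilt. The blade tips, about (312.7,157) and (314,172.5), give the edge.

```bash
cat >> h.py <<'E'
def white(p,uv,r=5):
    u,v=int(round(uv[0])),int(round(uv[1]));w=p["img"][v-r:v+r+1,u-r:u+r+1].astype(float)
    b=w[:,:,2]; b=np.clip(b-np.percentile(b,60)-0.35*(b.max()-np.percentile(b,60)),0,None)
    y,x=np.mgrid[v-r:v+r+1,u-r:u+r+1];return np.array([(b*x).sum(),(b*y).sum()])/b.sum()
import json,os
def screws(p1,p2,guess):
    out=[]
    for a,b in guess:
        ua=white(p1,a,4);ub=white(p2,b,4);X,e=tri(p1,ua,p2,ub);out.append((X,e,ua,ub))
    return out
E
python3 - <<'E'
from h import *
np.set_printoptions(precision=4,suppress=True)
t=get_image("top");s=get_image("side")
o=screws(t,s,[((267,168.7),(341.8,174.4)),((362.5,157.7),(351.5,215.3))])
for x in o: print(*x)
d=o[0][0]-o[1][0];print("len",np.linalg.norm(d),"yaw",np.arctan2(-d[0],d[1]),"slope",d[2]/np.hypot(*d[:2]), "mid",(o[0][0]+o[1][0])/2)
for c in [(312.7,156.8),(314,172.5)]: print("blade",atz(t,c,.06))
# base front edge
a,b=atz(t,(250+163/6,140+253/6),0.0),atz(t,(250+618/6,140+210/6),0.0);print("base front corners",a,b,np.arctan2(-(a-b)[0],(a-b)[1]))
for z,us in((.076,[(282.2,158.5),(342,152.7)]),(.076,[(284.2,175.2),(343.8,170)])):
  a,b=[atz(t,u,z) for u in us];print("cheeks",a,b,np.arctan2(-(a-b)[0],(a-b)[1]))
E
```

```text
[0.4722 0.1686 0.0705] 0.0036013733206197896 [266.6219 168.1823] [341.295  173.7877]
[ 0.497  -0.0995  0.092 ] 0.0036419427890262476 [361.9764 157.3763] [351.2944 214.8309]
len 0.27006066387700256 yaw 0.09203883388491335 slope -0.07994551725423127 mid [0.4846 0.0345 0.0812]
blade [0.5039 0.0383 0.06  ]
blade [0.4586 0.0348 0.06  ]
base front corners [0.4392 0.1475 0.    ] [ 0.4591 -0.0802  0.    ] 0.0873176083463069
cheeks [0.4967 0.1237 0.076 ] [ 0.5119 -0.045   0.076 ] 0.08986477593545134
cheeks [0.4492 0.118  0.076 ] [ 0.4627 -0.0495  0.076 ] 0.08007215079672993
```

Emit:
servo_tool(gripper=[0,0,0,0,0,0,0,0], xyz=[[0,0,0],[0,0,0],[0,0,0],[0,0,0],[0,0,0],[0,0,0],[0,0,0],[0,0,0]], rotation=[[0,0,7],[0,0,7],[0,0,7],[0,0,7],[0,0,7],[0,0,7],[0,0,7],[0,0,7]])

```text
time_s: 2.77
eef_pos: [0.2614, 0.5401, 0.2186]
tcp_rot: [-3.142, -0.0, 1.707]
force: [-0.7, -0.2, -0.3]
gripper_width: 0.0442
grasp_force: 0.0
```

Emit:
servo_tool(gripper=[0,0,0,0,0,0,0,0], xyz=[[-0.034,0.018,0],[-0.034,0.018,0],[-0.034,0.018,0],[-0.034,0.018,0],[-0.034,0.018,0],[-0.034,0.018,0],[-0.034,0.018,0],[-0.034,0.018,0]], rotation=[[0,0,3],[0,0,0],[0,0,0],[0,0,0],[0,0,0],[0,0,0],[0,0,0],[0,0,0]])

```text
time_s: 3.43
eef_pos: [0.4317, 0.2817, 0.2189]
tcp_rot: [3.141, -0.0, 1.661]
force: [0.1, 1.1, -0.5]
gripper_width: 0.0002
grasp_force: 0.0
```

Emit:
servo_tool(gripper=[0,0,0,0,0,0,0,0], xyz=[[-0.03,0.015,0.01],[-0.03,0.015,0.02],[0,0,0.03],[0,0,0.03],[0,0,0.03],[0,0,0.03],[0,0,0.014],[0,0,0]], rotation=[[0,0,0],[0,0,0],[0,0,0],[0,0,0],[0,0,0],[0,0,0],[0,0,0],[0,0,0]])

```text
time_s: 4.1
eef_pos: [0.463, 0.2249, 0.0503]
tcp_rot: [-3.134, 0.002, 1.661]
force: [-0.7, 0.0, -0.5]
gripper_width: 0.0002
grasp_force: 0.0
```

Emit:
servo_tool(gripper=[0,0], xyz=[[-0.006,0,0],[-0.006,0,0]], rotation=[[0,0,0],[0,0,0]])

```text
time_s: 4.27
eef_pos: [0.4684, 0.2144, 0.0562]
tcp_rot: [3.14, -0.0, 1.662]
force: [-0.5, -0.7, 1.3]
gripper_width: 0.0003
grasp_force: 0.0
```

Emit:
servo_tool(gripper=[0,0,0,0,0,0,0,0], xyz=[[-0.003,0,0],[-0.003,0,0],[-0.002,0,0],[-0.002,0,0],[-0.002,0,0],[-0.001,0,0],[-0.001,0,0],[-0.001,0,0]], rotation=[[0,0,0],[0,0,0],[0,0,0],[0,0,0],[0,0,0],[0,0,0],[0,0,0],[0,0,0]])

```text
time_s: 4.93
eef_pos: [0.4686, 0.1993, 0.0546]
tcp_rot: [-3.141, 0.0, 1.661]
force: [0.0, -0.1, -0.1]
gripper_width: 0.0004
grasp_force: 0.0
```

Emit:
servo_tool(gripper=[0,0,0,0,0,0,0,0], xyz=[[-0.001,0,0],[-0.001,0,0],[-0.001,0,0],[-0.001,0,0],[-0.001,0,0],[-0.001,0,0],[-0.001,0,0],[-0.001,0,0]], rotation=[[0,0,0],[0,0,0],[0,0,0],[0,0,0],[0,0,0],[0,0,0],[0,0,0],[0,0,0]])

```text
time_s: 5.6
eef_pos: [0.4694, 0.1916, 0.0547]
tcp_rot: [3.142, -0.001, 1.661]
force: [0.4, 2.1, 0.0]
gripper_width: 0.0006
grasp_force: 1.4
```

Emit:
servo_tool(gripper=[0,0,0,0,0,0,0,0], xyz=[[-0.0012,0,0],[-0.0012,0,0],[-0.0012,0,0],[-0.0012,0,0],[-0.0012,0,0],[-0.0012,0,0],[-0.0012,0,0],[-0.0012,0,0]], rotation=[[0,0,0],[0,0,0],[0,0,0],[0,0,0],[0,0,0],[0,0,0],[0,0,0],[0,0,0]])

```text
time_s: 6.27
eef_pos: [0.4708, 0.1823, 0.0552]
tcp_rot: [3.14, -0.001, 1.661]
force: [-0.6, 6.2, 6.0]
gripper_width: 0.0009
grasp_force: 3.0
```

Emit:
servo_tool(gripper=[0,0,0,0,0,0,0,0], xyz=[[0.002,0,0],[0.003,0,0],[0,0,0],[0,0,0],[0,0,0],[0,0,0],[0,0,0],[0,0,0]], rotation=[[0,0,0],[0,0,0],[0,0,0],[0,0,0],[0,0,0],[0,0,0],[0,0,0],[0,0,0]])

```text
time_s: 6.93
eef_pos: [0.4698, 0.1867, 0.0546]
tcp_rot: [-3.141, 0.0, 1.661]
force: [-0.7, 0.1, 0.1]
gripper_width: 0.0006
grasp_force: 0.0
```

```bash
cat > chk.py <<'E'
from h import *
import sys
np.set_printoptions(precision=4,suppress=True)
def allw(p,X):
    return white(p,proj(p,X),4)
sh=float(sys.argv[1])/1000  # guessed s relative to start
tl=float(sys.argv[2])
t=get_image("top");s=get_image("side")
yv=np.array([-.0919,.9958,0]);E=np.array([.4835,.0375,.06])
best=None
X={}
for n,sg in (("L",1),("R",-1)):
    y=sg*.135+sh-.0055
    P=E+yv*y+[0,0,.022-tl*y]
    ua,ub=white(t,proj(t,P),4),white(s,proj(s,P),4)
    Q,e=tri(t,ua,s,ub);X[n]=Q;print(n,Q,round(e,4),"pred-meas px",ua-proj(t,P),ub-proj(s,P))
d=X["L"]-X["R"];m=(X["L"]+X["R"])/2-E
print("len",np.linalg.norm(d),"tilt(L down +)",-d[2]/np.hypot(*d[:2]),"s",m@yv, "xlat",m[0]*.9958+m[1]*.0919, get_obs()["eef_pos"],get_obs()["force"])
E
python3 chk.py -10 .08
```

```text
L [0.4715 0.1613 0.0854] 0.0011 pred-meas px [-2.4255 -0.5737] [-0.3915 -3.6082]
R [ 0.4971 -0.1097  0.0932] 0.0037 pred-meas px [-0.9466  0.8003] [ 0.463  -0.4426]
len 0.2723494210333977 tilt(L down +) 0.028627441080439617 s -0.01170840157914236 xlat -0.0002709127247863363 [0.4699 0.1868 0.0546] [ 0.0453 -0.4048  0.605 ]
```

Still tilted: the right screw has moved 10 mm and is still up at z≈0.093. The gripper hides the left screw. I'll push further.

Emit:
servo_tool(gripper=[0,0,0,0,0,0,0,0], xyz=[[-0.0025,0,0],[-0.0015,0,0],[-0.0015,0,0],[-0.0015,0,0],[-0.0015,0,0],[-0.0015,0,0],[-0.0015,0,0],[-0.001,0,0]], rotation=[[0,0,0],[0,0,0],[0,0,0],[0,0,0],[0,0,0],[0,0,0],[0,0,0],[0,0,0]])

```text
time_s: 7.7
eef_pos: [0.4713, 0.1746, 0.0551]
tcp_rot: [3.141, -0.001, 1.661]
force: [-0.8, 5.4, 4.6]
gripper_width: 0.0011
grasp_force: 2.7
```

Emit:
servo_tool(gripper=[0,0,0,0,0,0,0,0], xyz=[[0.002,0,0],[0.003,0,0],[0,0,0],[0,0,0],[0,0,0],[0,0,0],[0,0,0],[0,0,0]], rotation=[[0,0,0],[0,0,0],[0,0,0],[0,0,0],[0,0,0],[0,0,0],[0,0,0],[0,0,0]])

```text
time_s: 8.37
eef_pos: [0.4705, 0.1792, 0.0546]
tcp_rot: [-3.142, 0.0, 1.661]
force: [-1.1, 0.1, 0.1]
gripper_width: 0.0004
grasp_force: 0.0
```

```bash
python3 chk.py -18 .08
```

```text
L [0.4666 0.1578 0.0807] 0.0113 pred-meas px [-3.5095  3.9427] [-0.3    -3.3734]
R [ 0.4979 -0.1171  0.0937] 0.0037 pred-meas px [-1.1458  0.8189] [ 0.459  -0.5386]
len 0.2770163482572111 tilt(L down +) 0.04711479164866197 s -0.01696960756481036 xlat -0.0028274008285355695 [0.4705 0.1793 0.0546] [-0.1919  0.0728  0.0386]
```

Emit:
servo_tool(gripper=[0,0,0,0,0,0,0,0], xyz=[[-0.0025,0,0],[-0.0015,0,0],[-0.0015,0,0],[-0.0015,0,0],[-0.0015,0,0],[-0.0015,0,0],[-0.001,0,0],[-0.001,0,0]], rotation=[[0,0,0],[0,0,0],[0,0,0],[0,0,0],[0,0,0],[0,0,0],[0,0,0],[0,0,0]])

```text
time_s: 9.13
eef_pos: [0.4719, 0.1677, 0.055]
tcp_rot: [3.141, -0.001, 1.661]
force: [-1.2, 5.0, 4.4]
gripper_width: 0.0003
grasp_force: 2.6
```

Emit:
servo_tool(gripper=[0,0,0,0,0,0,0,0], xyz=[[0.002,0,0],[0.003,0,0],[0,0,0],[0,0,0],[0,0,0],[0,0,0],[0,0,0],[0,0,0]], rotation=[[0,0,0],[0,0,0],[0,0,0],[0,0,0],[0,0,0],[0,0,0],[0,0,0],[0,0,0]])

```text
time_s: 9.8
eef_pos: [0.4711, 0.1723, 0.0546]
tcp_rot: [-3.142, 0.0, 1.661]
force: [1.1, 0.1, 0.3]
gripper_width: 0.0006
grasp_force: 0.0
```

```bash
python3 chk.py -25 .08
```

```text
L [0.469  0.151  0.0825] 0.0028 pred-meas px [-3.7381  1.7251] [-0.957  -3.4867]
R [ 0.4993 -0.1251  0.0871] 0.0034 pred-meas px [-1.1011  0.9728] [0.5945 1.4461]
len 0.27772716906673944 tilt(L down +) 0.01644518514430593 s -0.024495073587852644 xlat -0.0015894356816195465 [0.4712 0.1723 0.0546] [-0.1999  0.1624  0.3055]
```

The right end is coming down (z 0.087). I'll wait a little and check again.

Emit:
servo_tool(gripper=[0,0,0,0,0,0,0,0], xyz=[[0,0,0],[0,0,0],[0,0,0],[0,0,0],[0,0,0],[0,0,0],[0,0,0],[0,0,0]], rotation=[[0,0,0],[0,0,0],[0,0,0],[0,0,0],[0,0,0],[0,0,0],[0,0,0],[0,0,0]])

```text
time_s: 10.57
eef_pos: [0.4711, 0.1724, 0.0546]
tcp_rot: [3.142, 0.0, 1.661]
force: [-0.1, 1.0, -0.3]
gripper_width: 0.0002
grasp_force: 0.0
```

```bash
python3 chk.py -25 .0
```

```text
L [0.4701 0.1501 0.0902] 0.0052 pred-meas px [-3.3759  1.8056] [-0.3403 -3.2794]
R [ 0.499  -0.1253  0.0888] 0.004 pred-meas px [-0.4118  0.165 ] [ 0.766 -2.213]
len 0.2768582937840557 tilt(L down +) -0.005012768868763699 s -0.025076711886982385 xlat -0.0012510757923449617 [0.4711 0.1724 0.0546] [ 0.0348 -0.4256 -0.3491]
```

Emit:
servo_tool(gripper=[0,0,0,0,0,0,0,0], xyz=[[0.02,0,0],[0.02,0,0],[0.02,0,0],[0,0,0],[0,0,0],[0,0,0],[0,0,0],[0,0,0]], rotation=[[0,0,0],[0,0,0],[0,0,0],[0,0,0],[0,0,0],[0,0,0],[0,0,0],[0,0,0]])

```text
time_s: 11.33
eef_pos: [0.4658, 0.2314, 0.0546]
tcp_rot: [-3.141, 0.0, 1.66]
force: [0.5, -1.0, -0.7]
gripper_width: 0.0003
grasp_force: 0.0
```

```bash
python3 chk.py -25 .035
python3 - <<'E'
from h import *
t=get_image("top");s=get_image("side")
c=np.zeros((600,780,3),np.uint8)
c[:300]=cv2.resize(t["img"][140:190,250:380,::-1],None,fx=6,fy=6,interpolation=cv2.INTER_NEAREST)
b=cv2.resize(s["img"][165:237,320:370,::-1],None,fx=4,fy=4,interpolation=cv2.INTER_NEAREST);c[305:305+288,:200]=b
cv2.imwrite("pics/c3.png",c)
E
```

```text
L [0.4753 0.1434 0.0773] 0.0023 pred-meas px [-0.5506 -0.0129] [ 0.669  -0.0965]
R [ 0.499  -0.1257  0.0856] 0.004 pred-meas px [-0.5997  0.7745] [0.6705 0.0837]
len 0.2702708746812689 tilt(L down +) 0.030864976547280477 s -0.02890110492189811 xlat 0.0009789014540111849 [0.4659 0.2315 0.0546] [ 0.5629 -0.0121  0.0869]
```

View pics/c3.png

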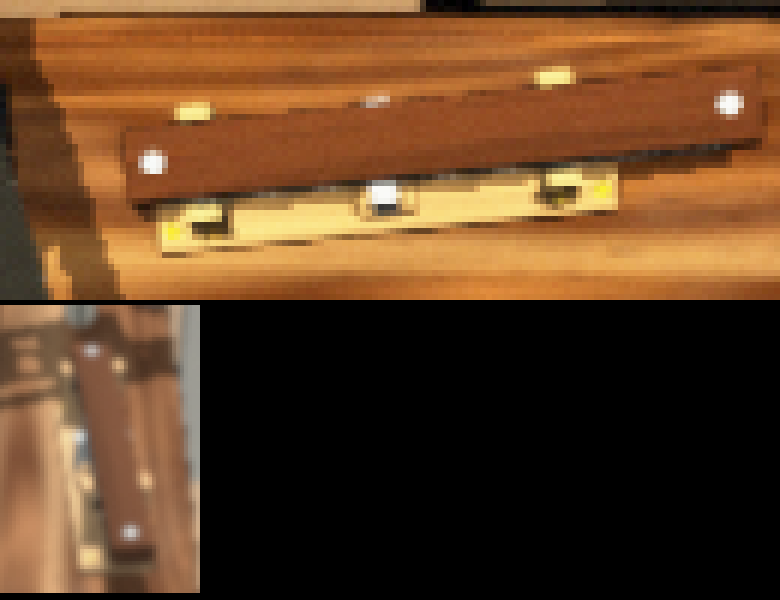

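The picture shows both screws clear, at top (275,167) and (371,157), and the bar nearly level but perhaps still rocking. I'll wait another second.

Emit:
servo_tool(gripper=[0,0,0,0,0,0,0,0], xyz=[[0,0,0],[0,0,0],[0,0,0],[0,0,0],[0,0,0],[0,0,0],[0,0,0],[0,0,0]], rotation=[[0,0,0],[0,0,0],[0,0,0],[0,0,0],[0,0,0],[0,0,0],[0,0,0],[0,0,0]])

```text
time_s: 12.2
eef_pos: [0.4657, 0.2321, 0.0546]
tcp_rot: [3.142, 0.0, 1.661]
force: [0.2, -0.6, 0.2]
gripper_width: 0.0004
grasp_force: 0.0
```

```bash
python3 chk.py -25 .02
```

```text
L [0.475  0.1438 0.0774] 0.003 pred-meas px [-0.6403  0.2963] [0.6635 0.1452]
R [ 0.4993 -0.1262  0.0836] 0.0032 pred-meas px [-0.4313  0.4962] [0.6596 0.0795]
len 0.27118229511486114 tilt(L down +) 0.022953997405898666 s -0.028885022357207035 xlat 0.0009809872571138792 [0.4657 0.2321 0.0546] [-1.0616 -0.1318  0.3825]
```

Emit:
servo_tool(gripper=[0,0,0,0,0,0,0,0], xyz=[[0,0,0],[0,0,0],[0,0,0],[0,0,0],[0,0,0],[0,0,0],[0,0,0],[0,0,0]], rotation=[[0,0,0],[0,0,0],[0,0,0],[0,0,0],[0,0,0],[0,0,0],[0,0,0],[0,0,0]])

```text
time_s: 12.97
eef_pos: [0.4657, 0.2321, 0.0546]
tcp_rot: [-3.142, 0.0, 1.661]
force: [-0.0, 0.6, -0.3]
gripper_width: 0.0001
grasp_force: 0.0
```

```bash
python3 chk.py -25 .02
```

```text
L [0.4752 0.1433 0.0776] 0.0021 pred-meas px [-0.4659  0.0372] [0.6224 0.2132]
R [ 0.4989 -0.1261  0.0837] 0.0039 pred-meas px [-0.4656  0.739 ] [0.6601 0.0215]
len 0.27044580714142535 tilt(L down +) 0.022567705686210096 s -0.029092476780596063 xlat 0.0009231090912120675 [0.4657 0.2321 0.0546] [ 0.3964 -0.0605  0.1789]
```

The tilt has settled at about 0.02, within calibration bias of level, but it tipped slowly so the centre of mass is near the blade's rim. I'll push about 4 mm more to centre it.

Emit:
servo_tool(gripper=[0,0,0,0,0,0,0,0], xyz=[[-0.015,0,0],[-0.015,0,0],[-0.015,0,0],[-0.01,0,0],[-0.003,0,0],[-0.002,0,0],[-0.001,0,0],[-0.001,0,0]], rotation=[[0,0,0],[0,0,0],[0,0,0],[0,0,0],[0,0,0],[0,0,0],[0,0,0],[0,0,0]])

```text
time_s: 13.73
eef_pos: [0.4713, 0.1708, 0.0547]
tcp_rot: [3.142, -0.0, 1.661]
force: [-0.1, -0.2, 0.0]
gripper_width: 0.0001
grasp_force: 0.0
```

Emit:
servo_tool(gripper=[0,0,0,0,0,0,0], xyz=[[-0.001,0,0],[-0.001,0,0],[-0.001,0,0],[-0.001,0,0],[-0.001,0,0],[-0.001,0,0],[-0.001,0,0]], rotation=[[0,0,0],[0,0,0],[0,0,0],[0,0,0],[0,0,0],[0,0,0],[0,0,0]])

```text
time_s: 14.32
eef_pos: [0.472, 0.1637, 0.0547]
tcp_rot: [3.141, -0.0, 1.661]
force: [0.0, 2.7, 0.3]
gripper_width: 0.0005
grasp_force: 1.3
```

Emit:
servo_tool(gripper=[0,0,0,0,0,0,0,0], xyz=[[0.002,0,0],[0.01,0,0],[0.02,0,0],[0.03,0,0],[0,0,0],[0,0,0],[0,0,0],[0,0,0]], rotation=[[0,0,0],[0,0,0],[0,0,0],[0,0,0],[0,0,0],[0,0,0],[0,0,0],[0,0,0]])

```text
time_s: 14.98
eef_pos: [0.4663, 0.2247, 0.0544]
tcp_rot: [-3.141, 0.0, 1.661]
force: [-0.7, 0.5, 0.1]
gripper_width: 0.0001
grasp_force: 0.0
```

```bash
python3 chk.py -29 .02
```

```text
L [0.4757 0.1401 0.0802] 0.0032 pred-meas px [-0.8671  0.0643] [ 0.8021 -0.5226]
R [ 0.5    -0.1293  0.081 ] 0.0037 pred-meas px [-0.8584  0.6441] [0.7911 0.5538]
len 0.27051499332478546 tilt(L down +) 0.0027472525734604514 s -0.03233578752180454 xlat 0.0013671033764359177 [0.4664 0.2245 0.0545] [ 0.647  -1.1149  0.6573]
```

Tilt is now 0.003. I'll lift away, recheck the balance and measure the clip.

Emit:
servo_tool(gripper=[0,0,0,0.03,0.05,0.05,0.05,0.05], xyz=[[0.01,0,-0.03],[0,0,-0.04],[0,0,-0.04],[0,0,-0.04],[0,0,0],[0,0,0],[0,0,0],[0,0,0]], rotation=[[0,0,0],[0,0,0],[0,0,0],[0,0,0],[0,0,0],[0,0,0],[0,0,0],[0,0,0]])

```text
time_s: 15.75
eef_pos: [0.4646, 0.2344, 0.2027]
tcp_rot: [-3.139, 0.001, 1.66]
force: [-0.1, 0.0, -0.7]
gripper_width: 0.0295
grasp_force: 0.0
```

```bash
python3 chk.py -29 .0
python3 - <<'E'
from h import *
np.set_printoptions(precision=4,suppress=True)
t=get_image("top");s=get_image("side")
c=np.zeros((420,800,3),np.uint8)
c[:400,:400]=cv2.resize(t["img"][165:205,420:460,::-1],None,fx=10,fy=10,interpolation=cv2.INTER_NEAREST)
c[:400,400:]=cv2.resize(s["img"][270:310,308:348,::-1],None,fx=10,fy=10,interpolation=cv2.INTER_NEAREST)
cv2.imwrite("pics/clip.png",c)
E
```

```text
L [0.4757 0.1402 0.0801] 0.0033 pred-meas px [-0.7863  0.194 ] [ 0.8178 -0.0544]
R [ 0.5    -0.1293  0.0809] 0.0036 pred-meas px [-0.718   0.3947] [ 0.8263 -0.2666]
len 0.2705690958891276 tilt(L down +) 0.003033845043423299 s -0.032315678629449646 xlat 0.0014017675833444135 [0.4644 0.2345 0.2025] [0.1456 0.0489 0.3285]
```

View pics/clip.png

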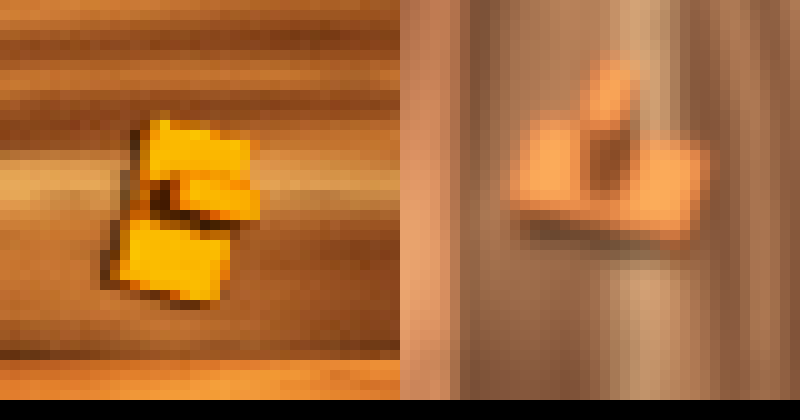

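The bar stays level (tilt 0.003, untouched). The clip's plate corners in the top picture are about (435,177), (445.5,179), (442,195.5) and (431.7,192.8), with the tab top near (441.5,185). In the side view the base is near (328,292) and the tab top near (329,277).

Run:
```python
from h import *
np.set_printoptions(precision=4,suppress=True)
t=get_image("top");s=get_image("side")
C=np.array([(150,120),(255,140),(222,305),(117,278)])/10+[419.5,164.5]
W=np.array([atz(t,c,.019)[:2] for c in C]);print(W,"centre",W.mean(0))
lx=(W[0]+W[1]-W[2]-W[3])/2;ly=(W[0]+W[3]-W[1]-W[2])/2
print("x side",np.linalg.norm(lx),np.arctan2(lx[1],lx[0]),"y side",np.linalg.norm(ly),np.arctan2(-ly[0],ly[1]))
T=np.array([(175,174),(260,188),(259,221),(176,212)])/10+[419.5,164.5]
W=np.array([atz(t,c,.054)[:2] for c in T]);print("tab",W.mean(0))
print("side tab",atz(s,(610/10-40+307.5,60/10+269.5+2),.054))
S=np.array([(512,210),(690,240),(715,155),(535,125)])/10+[-40+307.5,269.5]
for z,c in zip([.0,.0,.019,.019],S): print("side",atz(s,c,z)[:2])
for q,z in(("clip",0),("clip_seat",.014)):
  for d in landmark_of(q,t): print(q,d["location"],d["confidence"],atz(t,d["location"],z)[:2])
```

```text
[[ 0.4502 -0.3191]
 [ 0.444  -0.3499]
 [ 0.3952 -0.3388]
 [ 0.4034 -0.3082]] centre [ 0.4232 -0.329 ]
x side 0.04899838567675455 -0.22766552021841152 y side 0.031495861294193475 -0.2300659838882879
tab [ 0.4226 -0.3281]
side tab [ 0.4274 -0.326   0.054 ]
side [ 0.3996 -0.3274]
side [ 0.4501 -0.3376]
side [ 0.4571 -0.3227]
side [ 0.4061 -0.3122]
clip [437.6, 187.6] 0.51 [ 0.4192 -0.3327]
clip [315.7, 166.0] 0.46 [0.4873 0.0316]
clip_seat [438.4, 186.8] 0.68 [ 0.4201 -0.3312]
```

Emit:
servo_tool(gripper=[0.05,0.05,0.05,0.05,0.05,0.05,0.05], xyz=[[-0.0398,-0.0066,0],[-0.0398,-0.0066,0],[-0.0398,-0.0066,0],[-0.0398,-0.0066,0],[-0.0398,-0.0066,0],[-0.0398,-0.0066,0],[-0.0398,-0.0066,0]], rotation=[[0,0,0],[0,0,0],[0,0,0],[0,0,0],[0,0,0],[0,0,0],[0,0,0]])

```text
time_s: 16.73
eef_pos: [0.4441, -0.0482, 0.2049]
tcp_rot: [3.141, 0.0, 1.661]
force: [0.8, 0.3, -0.0]
gripper_width: 0.05
grasp_force: 0.0
```

Emit:
servo_tool(gripper=[0.05,0.05,0.05,0.05,0.05,0.05,0.05], xyz=[[-0.0398,-0.0066,0],[-0.0398,-0.0066,0],[-0.0398,-0.0066,0],[-0.0398,-0.0066,0],[-0.0398,-0.0066,0],[-0.0398,-0.0066,0],[-0.0398,-0.0066,0]], rotation=[[0,0,0],[0,0,0],[0,0,0],[0,0,0],[0,0,0],[0,0,0],[0,0,0]])

```text
time_s: 17.32
eef_pos: [0.4231, -0.3303, 0.2047]
tcp_rot: [3.141, 0.0, 1.661]
force: [0.4, 0.4, 0.2]
gripper_width: 0.0499
grasp_force: 0.0
```

Emit:
servo_tool(gripper=[0.05,0.05,0.05,0.05,0.05], xyz=[[0,0,0],[0,0,0.03],[0,0,0.03],[0,0,0],[0,0,0]], rotation=[[0,0,6],[0,0,6],[0,0,6.2],[0,0,0],[0,0,0]])

```text
time_s: 17.73
eef_pos: [0.4224, -0.327, 0.1431]
tcp_rot: [-3.138, -0.002, 1.347]
force: [0.3, -0.0, 0.1]
gripper_width: 0.05
grasp_force: 0.0
```

Emit:
servo_tool(gripper=[0.05,0.05,0.05,0.05,0.05,0.05], xyz=[[-0.001,0,0.03],[0,0,0.03],[0,0,0.03],[0,0,0.02],[0,0,0.007],[0,0,0]], rotation=[[0,0,0],[0,0,0],[0,0,0],[0,0,0],[0,0,0],[0,0,0]])

```text
time_s: 18.23
eef_pos: [0.4234, -0.3287, 0.0276]
tcp_rot: [-3.14, -0.001, 1.346]
force: [-0.2, 0.1, 0.7]
gripper_width: 0.05
grasp_force: 0.0
```

Emit:
servo_tool(gripper=[0,0,0,0,0,0,0,0], xyz=[[0,0,0],[0,0,0],[0,0,0],[0,0,0],[0,0,0],[0,0,0],[0,0,0],[0,0,0]], rotation=[[0,0,0],[0,0,0],[0,0,0],[0,0,0],[0,0,0],[0,0,0],[0,0,0],[0,0,0]], force=10)

```text
time_s: 18.9
eef_pos: [0.4236, -0.3294, 0.0281]
tcp_rot: [3.141, 0.0, 1.343]
force: [-1.0, 0.7, 3.6]
gripper_width: 0.0119
grasp_force: 10.0
```

Emit:
servo_tool(gripper=[0,0,0,0,0,0,0,0], xyz=[[0,0,-0.01],[0,0,-0.03],[0,0,-0.035],[0,0,-0.035],[0,0,-0.03],[0,0,0],[0,0,0],[0,0,0]], rotation=[[0,0,0],[0,0,0],[0,0,0],[0,0,0],[0,0,-4.2],[0,0,-6],[0,0,-5],[0,0,-3]])

```text
time_s: 19.57
eef_pos: [0.4238, -0.3294, 0.1693]
tcp_rot: [3.14, 0.001, 1.666]
force: [1.2, -0.7, -1.1]
gripper_width: 0.0119
grasp_force: 10.0
```

Emit:
servo_tool(gripper=[0,0,0,0,0,0], xyz=[[0.02,0.005,0],[0.036,0.009,0],[0.036,0.009,0],[0.036,0.009,0],[0.036,0.009,0],[0.036,0.009,0]], rotation=[[0,0,0],[0,0,0],[0,0,0],[0,0,0],[0,0,0],[0,0,0]])

```text
time_s: 20.07
eef_pos: [0.455, -0.1238, 0.1682]
tcp_rot: [3.141, 0.0, 1.661]
force: [0.9, 0.6, -0.6]
gripper_width: 0.0119
grasp_force: 10.0
```

Emit:
servo_tool(gripper=[0,0,0,0,0,0,0,0], xyz=[[0.036,0.009,0],[0.036,0.009,0],[0.036,0.009,0],[0.035,0.009,0],[0.018,0.006,0],[0,0,0],[0,0,0],[0,0,0]], rotation=[[0,0,0],[0,0,0],[0,0,0],[0,0,0],[0,0,0],[0,0,0],[0,0,0],[0,0,0]])

```text
time_s: 20.73
eef_pos: [0.4823, 0.0382, 0.1679]
tcp_rot: [-3.141, 0.0, 1.661]
force: [0.0, 0.0, -0.4]
gripper_width: 0.0116
grasp_force: 10.0
```

Emit:
servo_tool(gripper=[0,0,0,0,0], xyz=[[0,0,0.015],[0,0,0.015],[0,0,0.008],[0,0,0],[0,0,0]], rotation=[[0,0,0],[0,0,0],[0,0,0],[0,0,0],[0,0,0]])

```text
time_s: 21.15
eef_pos: [0.4821, 0.0379, 0.1294]
tcp_rot: [-3.14, -0.0, 1.66]
force: [-0.0, 1.2, 0.3]
gripper_width: 0.0116
grasp_force: 10.0
```

```bash
python3 - <<'E'
from h import *
np.set_printoptions(precision=4,suppress=True)
t=get_image("top");s=get_image("side");o=get_obs();print(o["eef_pos"],o["tcp_rot"])
c=np.zeros((600,800,3),np.uint8)
c[:,:480]=cv2.resize(s["img"][160:235,315:375,::-1],None,fx=8,fy=8,interpolation=cv2.INTER_NEAREST)
c[:320,485:800]=cv2.resize(t["img"][140:185,290:335,::-1],None,fx=7,fy=7,interpolation=cv2.INTER_NEAREST)[:315][:, :315] if 0 else cv2.resize(t["img"][140:186,290:335,::-1],(315,320),interpolation=cv2.INTER_NEAREST)
# project predicted clip (from TCP) in side
p=o["eef_pos"];R=Rr.from_euler('z',o["tcp_rot"][2]-np.pi/2)
def dot(X,col):
    u=(proj(s,X)+.5-[315,160])*8; cv2.circle(c,tuple(int(v) for v in u),2,col,-1)
for a in(-.025,.025):
  for b in(-.015,.015):
    for z in(0,.019): dot(p+R.apply([a,b,z-.028]),(0,255,0))
for yv in(-.15,.15):
  for a in(-.018,.018):
    b=Rr.from_euler('z',.09)
    dot(np.array([.482,.038,.082])+b.apply([a,yv-.031,0]),(255,0,255))
cv2.imwrite("pics/hov.png",c)
u=white(s,proj(s,np.array([.5,-.1293,.081])),4);print(u)
E
python3 chk.py -29 0
```

```text
[0.4831 0.0382 0.1306] [3.1405 0.0002 1.6603]
[352.5477 223.6397]
L [0.4738 0.135  0.0862] 0.0037 pred-meas px [0.8046 0.5738] [ 0.4087 -0.6446]
R [ 0.5    -0.1293  0.081 ] 0.0036 pred-meas px [-0.715   0.3957] [ 0.8253 -0.2735]
len 0.2656093487635994 tilt(L down +) -0.019471246435949878 s -0.034826830053824684 xlat 0.00019625477974181266 [0.4832 0.0385 0.1307] [ 0.3874  0.1258 -0.4738]
```

View pics/hov.png

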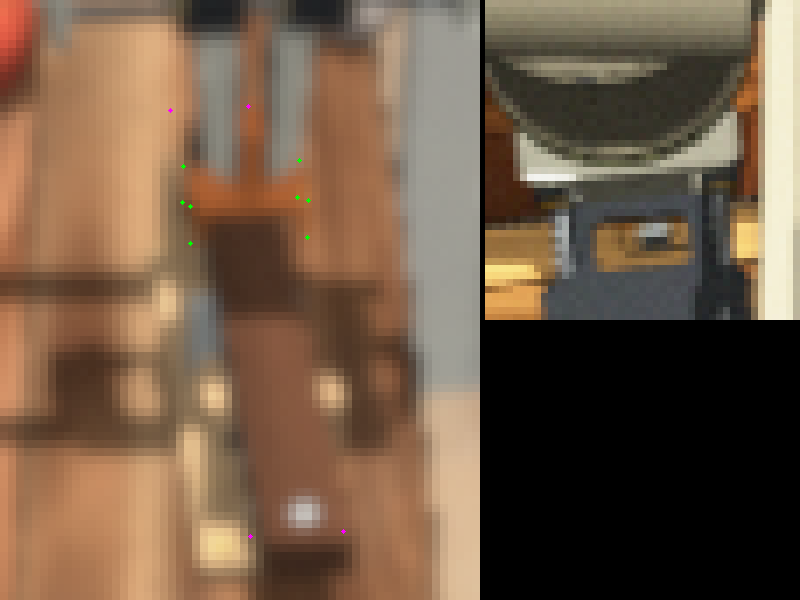

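Hover view: the bar is still level (right screw z 0.081). The clip plate sits over the bar within about 1–2 mm and the bar lies slightly right of it, so I shift +1 mm across and lower.

Emit:
servo_tool(gripper=[0,0,0,0,0,0,0,0], xyz=[[0,0.001,0.008],[0,0,0.007],[0,0,0.005],[0,0,0.004],[0,0,0.003],[0,0,0.003],[0,0,0.002],[0,0,0]], rotation=[[0,0,0],[0,0,0],[0,0,0],[0,0,0],[0,0,0],[0,0,0],[0,0,0],[0,0,0]])

```text
time_s: 22.02
eef_pos: [0.4832, 0.0388, 0.0971]
tcp_rot: [-3.141, -0.0, 1.661]
force: [0.4, -0.2, -0.0]
gripper_width: 0.0121
grasp_force: 10.0
```

```bash
python3 -c "
from h import *
o=get_obs();print(o['eef_pos'],o['force'],o['torque'],o['tcp_rot'])"; python3 chk.py -29 0
```

```text
[0.48322393 0.03879844 0.09711566] [ 0.35338213 -0.19955926 -0.00550715] [-0.03342688  0.04805576  0.05046295] [-3.14086591e+00 -6.79160294e-05  1.66108503e+00]
L [0.4741 0.1326 0.0824] 0.0004 pred-meas px [ 1.7681 -0.0695] [-0.0601  0.6927]
R [ 0.5    -0.1293  0.081 ] 0.0036 pred-meas px [-0.714   0.3904] [ 0.8169 -0.2739]
len 0.26313035916623095 tilt(L down +) -0.005199585384744103 s -0.0360447871434946 xlat 0.0002503073756618857 [0.4836 0.0388 0.0977] [ 0.5846 -0.3069 -0.5069]
```

Emit:
servo_tool(gripper=[0,0,0,0], xyz=[[-0.0005,0,0.0005],[0,0,0.0005],[0,0,0],[0,0,0]], rotation=[[0,0,0],[0,0,0],[0,0,0],[0,0,0]])

```text
time_s: 22.45
eef_pos: [0.4836, 0.0383, 0.0967]
tcp_rot: [3.141, 0.0, 1.661]
force: [-0.3, -0.2, -0.2]
gripper_width: 0.0118
grasp_force: 10.0
```

Emit:
servo_tool(gripper=[0.016,0.02,0.03,0.04,0.05,0.05,0.05,0.05], xyz=[[0,0,0],[0,0,0],[0,0,0],[0,0,0],[0,0,0],[0,0,0],[0,0,0],[0,0,0]], rotation=[[0,0,0],[0,0,0],[0,0,0],[0,0,0],[0,0,0],[0,0,0],[0,0,0],[0,0,0]])

```text
time_s: 23.12
eef_pos: [0.4836, 0.0383, 0.0966]
tcp_rot: [3.142, -0.0, 1.661]
force: [-0.7, -0.7, -0.4]
gripper_width: 0.0496
grasp_force: 0.0
```

Emit:
servo_tool(gripper=[0.05,0.05,0.05,0.05,0.05,0.05,0.05,0.05], xyz=[[0,0,-0.01],[0,0,-0.02],[0,0,-0.03],[0,0,-0.035],[0,-0.02,-0.035],[0.03,-0.03,0],[0.03,-0.03,0],[0.03,-0.03,0]], rotation=[[0,0,0],[0,0,0],[0,0,0],[0,0,0],[0,0,0],[0,0,0],[0,0,0],[0,0,0]])

```text
time_s: 23.78
eef_pos: [0.367, 0.1169, 0.2283]
tcp_rot: [3.139, -0.0, 1.659]
force: [-0.2, 1.2, -0.6]
gripper_width: 0.0502
grasp_force: 0.0
```

Emit:
servo_tool(gripper=[0.05,0.05,0.05,0.05,0.05,0.05,0.05,0.05], xyz=[[0.035,-0.02,0],[0.035,-0.02,0],[0.035,0,0],[0.035,0,0],[0.035,0,0],[0,0,0],[0,0,0],[0,0,0]], rotation=[[0,0,0],[0,0,0],[0,0,0],[0,0,0],[0,0,0],[0,0,0],[0,0,0],[0,0,0]])

```text
time_s: 24.45
eef_pos: [0.312, 0.287, 0.227]
tcp_rot: [3.142, 0.0, 1.662]
force: [-0.8, 0.2, -0.2]
gripper_width: 0.0499
grasp_force: 0.0
```

```bash
python3 chk.py -29 0
python3 - <<'E'
from h import *
t=get_image("top");s=get_image("side")
c=np.zeros((600,780,3),np.uint8)
c[:300]=cv2.resize(t["img"][140:190,250:380,::-1],None,fx=6,fy=6,interpolation=cv2.INTER_NEAREST)
c[305:593,:280]=cv2.resize(s["img"][165:237,310:380,::-1],None,fx=4,fy=4,interpolation=cv2.INTER_NEAREST)
cv2.imwrite("pics/fin.png",c)
E
```

```text
L [0.4756 0.1402 0.0802] 0.0032 pred-meas px [-0.7938  0.2072] [ 0.7706 -0.0708]
R [ 0.5    -0.1293  0.081 ] 0.0036 pred-meas px [-0.7158  0.394 ] [ 0.8214 -0.2812]
len 0.27058145044757537 tilt(L down +) 0.002949101359702598 s -0.032307432592246686 xlat 0.0013385462022673148 [0.3124 0.2863 0.227 ] [-0.0874  0.2746 -0.1965]
```

View pics/fin.png

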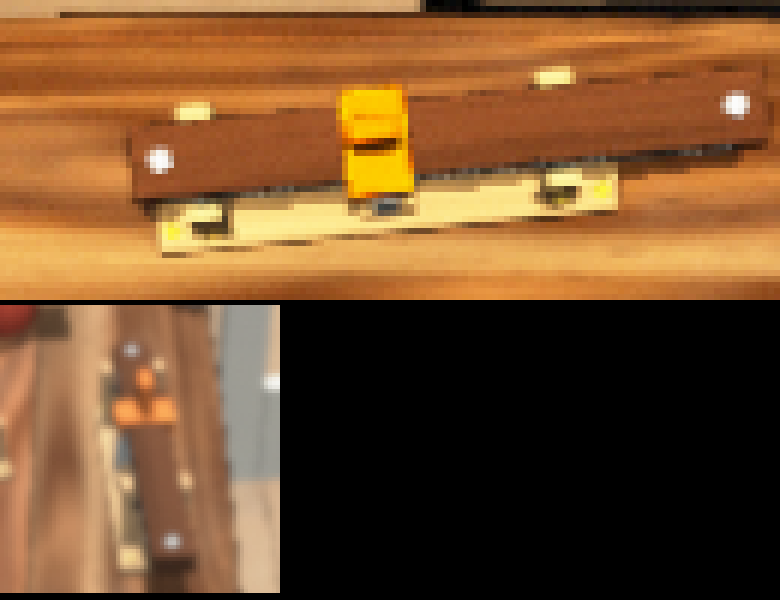

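Final view: the clip sits squarely on the bar, with its plate centre at top (312.5,163.5) over the blade. The bar is level with unchanged tilt 0.003, and the robot is clear. Handing in.

```bash
python3 -c "
from cell import *
print(close_job())"
```

```text
the job is handed in; nothing more can be done
None
```

The bar balances level on the steel edge (measured tilt 0.003 rad), the orange clip sits squarely over the edge, and the job is handed in at about 24.5 s.

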